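# Set and lock the depth gauge in the tall cup

## Robot

A 6-joint arm with a two-finger parallel gripper is mounted at the origin on a cart in front of the work surface, level with it; the furniture and walls round the work are solid. World frame = base frame: x ahead of the robot, y to its left, z up, the work surface at z = 0. Lengths are in m, angles in degrees, forces in N, time in s.
With the tool pointing down it reaches from about 0.35 to 0.875 m from the base axis. Payload 4.2 kg.
Tool frame: the origin (TCP) lies midway between the tips of the shut fingers; the grasp point (between the pads) lies 19 mm behind it; z points along the fingers, y is the line along which they close (so a half turn about z gives the same grasp; the last joint's range is limited). The gripper opens to 87 mm and grips with 3 to 60 N. Pads are 19 mm wide; open, the fingers measure 117 mm over their backs; the gripper's body (75 mm by 190 mm) begins 51 mm behind the grasp point.
Start: joints at [84.374, 22.042, 0.453, 0, -68.411, -14.817], TCP at [0.218, 0.586, 0.223] pointing down, gripper open.
Joint ranges: [-179.83, 179.83], [-69.29, 118.12], [-61.27, 80.66], [-181.25, 117.63], [-171.15, -9.14], [-177.46, 177.46]. Speed limits (degrees/s): [159.86, 159.86, 180, 180, 180, 180].

## Interface

Orientations are given as [roll, pitch, yaw] about the fixed x, y, z axes, in that order (R = Rz(yaw) Ry(pitch) Rx(roll)).
In Python, from workcell import env gives the robot as it stands. The module is installed in compiled form; this text tells all that it offers. Calls block until the motion is done:
- env.goto(position, orientation): joint-space move of the TCP to a pose.
- env.move_straight(position, rotation=None, rate=0.15, force_limit=None): straight line of the TCP; rotation=None keeps the orientation; rate is the mean speed in m/s. With force_limit (N) it stops when the force on the tool has changed by that much, and returns True; else False.
- env.set_joints(angles): joint-space move.
- env.gripper_to(opening, grasp_force=None): opening from 0.0 (shut) to 1.0 (fully open); grasp_force is the grip in N (None keeps the last); returns when the fingers have stopped.
- env.dwell(seconds).
- env.inverse_kinematics(position, orientation): joint angles nearest the present ones, or None.
- env.read_state(): the state.
- env.grab_frame(name): name is "scene" or "side" or "wrist"; returns a dict with "image" (384x512x3 uint8, blue, green, red), "fx", "fy", "cx", "cy" (pixels), "position" and "orientation" of the camera in the world. Camera axes: x right, y up, looking along -z (the intrinsics and any distortion apply to the point x, -y, -z); pixel columns grow to the right and rows downward; lengths in m; the calibration is good to about 2 mm. The wrist camera is an equidistant fisheye: a pixel r from the principal point sees the ray r / f radians off the axis. A picture is of the moment at which its call begins. There is no depth.
A pose or a line that the arm cannot do raises env.Unreachable and nothing moves.
- env.close_job(): hands the job in; it is judged then, once.
Trained networks look in a picture, given as the dict that the camera call returned (one of the last four; its "shot" number tells which), for a name from the list of things; names that differ only in an ending like _2 or _b are one class to them, and where a whole thing is asked for, a point or a joint stands for the part that bears it (a point fixed in the world has none). Each returns a list of dicts, best first, with "score" (0 to 1); they miss things now and then, are a little off and sometimes report something else, mostly with a low value. They report only what shows in the picture. A call takes as long as a camera call. They do not tell look-alikes from the thing itself.
- env.search_frame(picture, thing): "xyz" ([x, y, z] in m, in world coordinates, good to about 4 mm: the middle of the surface that is visible of it).
- env.trace(picture, thing): "mask" (384x512 bool, what is visible of it).
The state is a dict: "clock": time; "joint_positions": joint angles; "qvel": joint speeds; "joint_torque": joint torques, N m; "position": TCP position; "tool_rot": TCP orientation; "force": force on the tool from outside, world axes, zero at the start; "wrist_torque": the same for the moment, N m; "opening": opening from 0.0 (shut) to 1.0 (fully open); "finger_force": force on a finger pad.
Only numpy, scipy, OpenCV 4.12 (cv2) and the standard library are available. Lean on these libraries where they do the work, as an engineer would, in place of code of your own. Each camera call takes 0.05 s, during which the arm holds its last target. There are 200 camera calls.

## Task

Two depth gauges stand on the bench, each with a steel cup under its probe. On the gauge over the taller cup, take the probe by its knob and lower it until its foot touches the bottom of the cup, let go, then press that gauge's lock lever down flat so the setting is kept. Leave the other gauge as it is.

Things in the scene. Friction and masses are not known exactly. Their poses are not given: they have to be found in the camera images.
- tall_cup: The taller of two open round steel cups: 75 mm high, 60 mm outer, 54 mm inner diameter, floor 5 mm thick (the shorter one, under the other gauge, is 40 mm high, else alike). It stands loose on the 12 mm thick base plate of its gauge, below the probe. Origin: centre of its underside, z up.
- tall_probe: Upright probe of the gauge over the taller cup: 7 mm rod, 10 mm foot, black round grip knob on top, 24 mm wide. Origin: centre of the foot's underside; the knob spans 143 to 177 mm above it. It slides vertically in the gauge's head (a level bar, top 138 mm above the bench, running back to a column no taller); about 2 N moves it down and it stays where left. Starts above the cup's rim.
- tall_lock (a joint): Lock lever of that gauge, rad. 0: open, the lever slopes up at 46 degrees; 0.8: locked, the lever lies level. It stays where it is left; about 3 N pressed down on its end moves it, up to a stop at 0.8. It does not itself stop the probe from being pushed.
- tall_lock_end (a point): Top of the black thumb pad (26 x 20 mm) at the end of that lever, 52 mm from its hinge. The hinge is level, across the front end of the head, 34 mm in front of the probe, 135 mm above the bench. The horizontal direction from probe to this point is the gauge's forward. Open, the point is about 67 mm in front of the probe and 175 mm above the bench; locked, 86 and 139 mm.
- short_probe: Like tall_probe, on the identical gauge over the shorter cup: to be left as it is. Origin: centre of its foot's underside; the top of its knob stands up to 290 mm above the bench, so pass over it high.
- short_lock (a joint): Lock lever of the gauge over the shorter cup, as tall_lock: 0 open, 0.8 locked. To be left open.
Not all that is in view belongs to the job. What is shaped like the tall_cup but yellow is not meant.

How it is judged:
By the outcome, as a careful person would: the job done as asked, in the order asked, and still so for the second after the job is handed in, with the robot touching nothing.
It also fails if it takes over 48 s, if anything falls off the work surface, if the arm or the gripper's body presses on something with over 40 N, if the wrist force passes 120 N, or if a joint passes its speed limit or range.

## Working session

There is one attempt and no reset: what is moved stays moved. The work goes in short steps, each a Python script; the robot and the scene stay as the last script left them, time stands still between calls to the robot, and variables do not carry over. Pictures are saved under pics/ and viewed, at most 10 in all, crops included, and the job is handed in when it is done.

```bash
mkdir -p pics
python3 - <<'E'
from workcell import env
import cv2,numpy as np
s=env.read_state();print(s['clock'],s['position'],s['tool_rot'])
ims=[]
for n in ("scene","side"):
    p=env.grab_frame(n);ims.append(p["image"])
    print(n,p["position"],p["orientation"],p["fx"],p["cx"],p["cy"])
    for t in ("tall_cup","tall_probe","tall_lock_end","tall_lock"):
        for d in env.search_frame(p,t): print(t,np.round(d["xyz"],3),round(d["score"],2))
cv2.imwrite("pics/a.png",cv2.resize(ims[0],(800,600)));cv2.imwrite("pics/b.png",cv2.resize(ims[1],(800,600)))
E
```

```text
0.0 [0.21807622 0.58509903 0.2214705 ] [ 1.79877497e+02 -5.48354122e-03 -2.04555625e+01]
scene [-0.16613738  1.0462228   0.75383743] [  63.19707651   -0.72772536 -147.5030893 ] 492.528461219104 258.70371107398046 190.71931949472625
tall_cup [0.476 0.172 0.078] 0.64
tall_cup [0.571 0.331 0.07 ] 0.56
tall_lock_end [0.444 0.159 0.165] 0.4
side [0.52766188 1.05886822 0.61863908] [ 64.92039426  -1.09025609 177.18188615] 475.478362258931 264.0588762086119 201.34162087734697
tall_cup [0.506 0.191 0.065] 0.94
tall_cup [0.547 0.347 0.047] 0.88
tall_cup [ 0.414 -0.27   0.044] 0.79
tall_probe [0.507 0.172 0.252] 0.89
tall_lock_end [0.445 0.166 0.161] 0.71
tall_lock [0.444 0.164 0.162] 0.73
```

View pics/a.png

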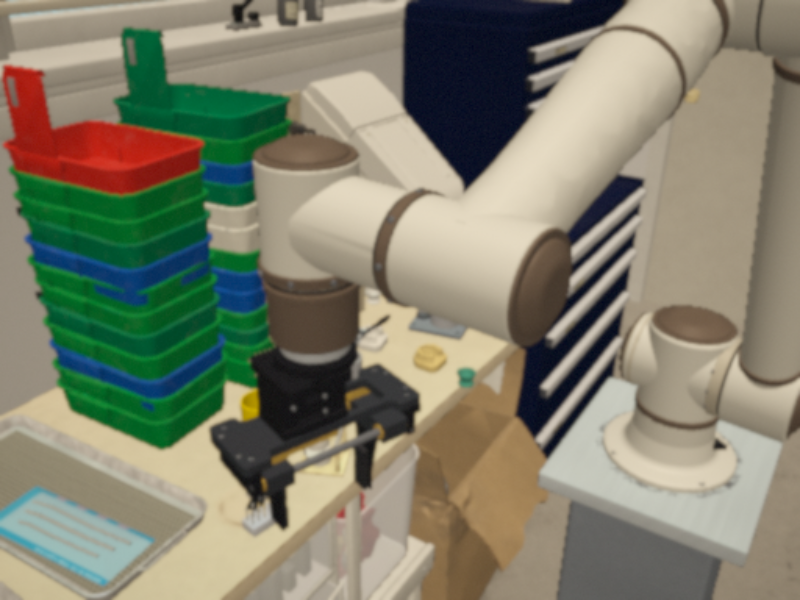

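View pics/b.png

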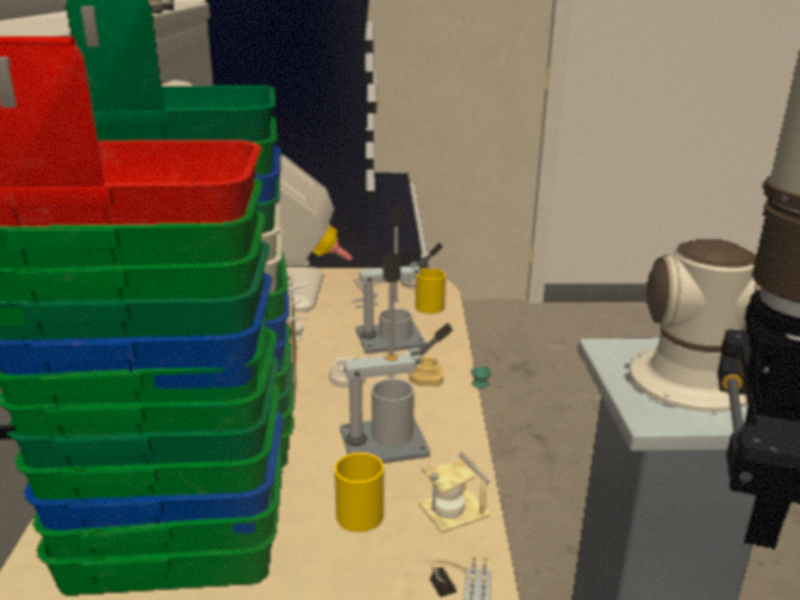

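The side view shows two gauges. The near one has a grey cup at (392,410) and its knob at (391,265). The far one has a shorter grey cup at (396,325) and its knob at (397,212). The yellow cups at (360,490) and (430,290) are decoys. The near cup is taller than it is wide and the far one is not, so the near gauge looks like the right one. I'll confirm that in a crop and check the bin stack's footprint before moving.

```bash
cat > h.py <<'E'
from workcell import env
import cv2,numpy as np
from scipy.spatial.transform import Rotation as Ro
def rot(o): return Ro.from_euler("xyz",o,degrees=True).as_matrix()
def ray(p,u,v):
    a=np.array([(u-p["cx"])/p["fx"],(v-p["cy"])/p["fy"]])
    if p.get("fish"):
        r=np.hypot(*a); d=np.array([*(a/r*np.sin(r)),np.cos(r)])
    else: d=np.array([*a,1.])
    return np.array(p["position"]),rot(p["orientation"])@(d*[1,-1,-1]/np.linalg.norm(d))
def onz(p,u,v,z):
    c,d=ray(p,u,v); return c+d*(z-c[2])/d[2]
def proj(p,X):
    q=(rot(p["orientation"]).T@(np.array(X)-p["position"]))*[1,-1,-1]
    if p.get("fish"):
        r=np.hypot(q[0],q[1]); th=np.arctan2(r,q[2]); m=q[:2]/r*th
    else: m=q[:2]/q[2]
    return m*[p["fx"],p["fy"]]+[p["cx"],p["cy"]]
def grab(n):
    p=env.grab_frame(n)
    if n=="wrist": p["fish"]=True
    return p
E
python3 - <<'E'
from h import *
p=grab("side"); k=.64
print("stack",onz(p,270*k,575*k,0),onz(p,275*k,100*k,.3),onz(p,260*k,150*k,.3))
for t in ("tall_cup","tall_probe","tall_lock_end"):
    for d in env.search_frame(p,t): print(t,np.round(d["xyz"],3),round(d["score"],2),proj(p,d["xyz"])/k)
print("far knob at z.25",onz(p,397*k,212*k,.25),"far base",onz(p,397*k,335*k,.012),"near base",onz(p,392*k,438*k,.012))
c=p["image"][110:300,190:320]
cv2.imwrite("pics/c.png",cv2.resize(c,None,fx=3,fy=3,interpolation=cv2.INTER_CUBIC))
s=grab("scene");print("stack scene",onz(s,160*k,440*k,0), onz(s,75*k,405*k,0),onz(s,225*k,400*k,0))
E
```

```text
stack [0.64422906 0.42352035 0.        ] [ 0.78008486 -0.93242646  0.3       ] [ 0.74054644 -0.35596828  0.3       ]
tall_cup [ 0.418 -0.267  0.046] 0.83 [429.77066928 291.94314959]
tall_cup [0.505 0.193 0.063] 0.8 [390.14051158 413.24302997]
tall_probe [0.505 0.174 0.252] 0.95 [390.7279024  280.78453564]
tall_lock_end [0.445 0.164 0.161] 0.67 [434.85585403 340.14186977]
far knob at z.25 [ 0.48806939 -0.12887789  0.25      ] far base [ 0.48507099 -0.1482905   0.012     ] near base [0.50200844 0.17739463 0.012     ]
stack scene [0.68050154 0.41800671 0.        ] [0.87351981 0.43055108 0.        ] [0.67412674 0.28048091 0.        ]
```

View pics/c.png

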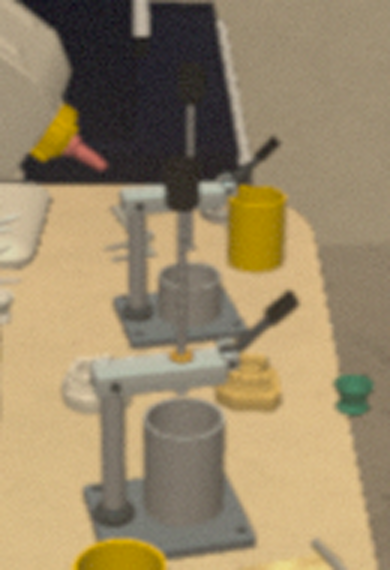

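The crop confirms it: the near gauge (cup at (185,460) in the crop) holds the taller grey cup, and the far cup (190,292) is about half as high. The near knob is at (182,185) and the near pad at (282,305). Next I'll rise and hover for a wrist view.

Run:
```python
from h import *
P=env.read_state()["position"]
env.move_straight([P[0],P[1],.42],rate=.3)
env.goto([.47,.18,.42],[180,0,7])
for n in("wrist","side","scene"):
    p=grab(n)
    for t in ("tall_probe","tall_lock_end","tall_cup"):
        for d in env.search_frame(p,t): print(n,t,np.round(d["xyz"],3),round(d["score"],2),proj(p,d["xyz"]))
    cv2.imwrite(f"pics/d_{n}.png",cv2.resize(p["image"],(800,600)))
    if n=="wrist": print(p["position"],p["orientation"],p["fx"],p["cx"],p["cy"])
s=env.read_state();print(s["clock"],s["position"],s["joint_positions"])
```

```text
wrist tall_probe [0.507 0.172 0.285] 0.77 [263.0562408  153.58136621]
wrist tall_probe [0.504 0.153 0.043] 0.31 [267.93628779 139.77226198]
wrist tall_lock_end [0.443 0.157 0.163] 0.59 [264.56307125 188.19578573]
wrist tall_cup [ 0.421 -0.284  0.047] 0.93 [452.75149573 209.81876081]
wrist tall_cup [0.546 0.336 0.03 ] 0.74 [172.9716126  106.78879522]
wrist tall_cup [0.505 0.151 0.039] 0.59 [269.11144428 139.19768884]
wrist tall_cup [ 0.441 -0.167  0.155] 0.39 [443.55214702 210.88321554]
[0.54215093 0.18886318 0.58166149] [-1.53433598e+01  1.16477723e-02 -8.29585358e+01] 297.3186396354542 250.83294621813715 196.18462817117123
side tall_probe [0.505 0.173 0.251] 0.9 [250.10342088 180.16550898]
side tall_lock_end [0.448 0.165 0.16 ] 0.7 [276.90511296 218.26990446]
side tall_cup [ 0.417 -0.269  0.046] 0.85 [275.38324007 186.59492313]
side tall_cup [0.547 0.352 0.052] 0.68 [228.84936845 316.72059817]
side tall_cup [0.506 0.188 0.064] 0.64 [249.41627537 263.07497784]
scene tall_probe [0.505 0.174 0.258] 0.48 [216.13098325 169.05747974]
scene tall_lock_end [0.493 0.184 0.061] 0.65 [219.49872938 240.71896396]
scene tall_cup [0.537 0.341 0.053] 0.87 [165.89080301 267.54217158]
scene tall_cup [0.494 0.183 0.06 ] 0.69 [219.41869419 240.7658487 ]
scene tall_cup [ 0.411 -0.275  0.053] 0.59 [325.15630311 186.28163272]
3.9 [0.46998358 0.18004747 0.42000532] [ 3.94732019e+01  5.63356847e+00  6.13601254e+00 -1.10857267e-03
 -9.05001657e+01  5.75324922e+01]
```

View pics/d_wrist.png

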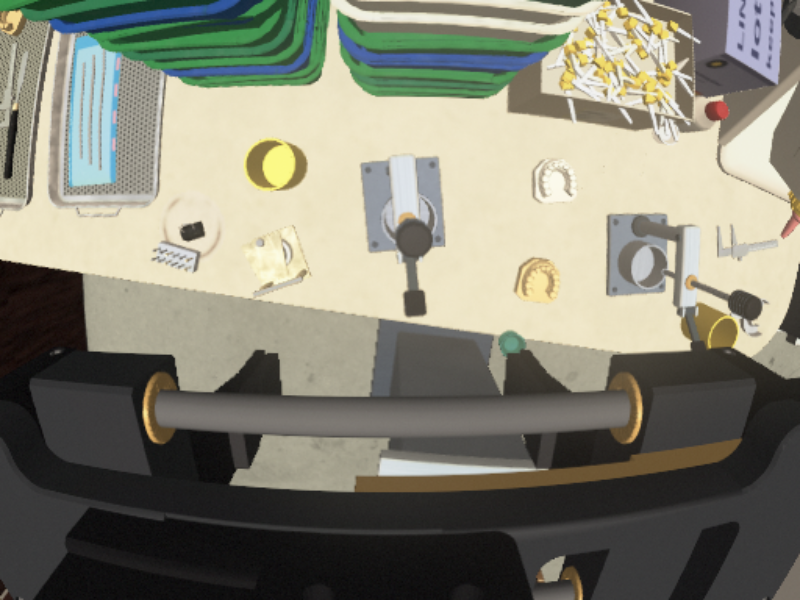

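The wrist view shows the target knob at (414,237), its pad at (414,302) and the head running from (403,158) to (409,258). The short gauge's knob is at (745,303), well clear. I'll work out the geometry with my own code.

Run:
```python
from h import *
k=.64
p=grab("wrist"); q=grab("side"); e=grab("scene")
def tri(*rays):
    A=sum(np.eye(3)-np.outer(d,d) for c,d in rays); b=sum((np.eye(3)-np.outer(d,d))@c for c,d in rays)
    return np.linalg.solve(A,b)
cen=lambda m:(np.argwhere(m).mean(0)[::-1], np.argwhere(m).min(0)[::-1],np.argwhere(m).max(0)[::-1])
M={}
for n,f in(("w",p),("s",q),("e",e)):
    for t in("tall_probe","tall_lock_end"):
        r=env.trace(f,t)
        for d in r[:2]:
            print(n,t,round(d["score"],2),d["mask"].sum(),*cen(d["mask"]))
for z in(.27,.28,.29): print("knob top",z,onz(p,414*k,236*k,z))
for z in(.165,.17): print("pad",onz(p,414*k,302*k,z))
a,b=onz(p,403*k,158*k,.138),onz(p,409*k,258*k,.138);print("head",a,b,np.degrees(np.arctan2(*(b-a)[1::-1])))
print("tri knob",tri(ray(q,250.7,171.7),ray(p,265,152)))
c=q["image"][150:270,215:300]; cv2.imwrite("pics/e.png",cv2.resize(c,None,fx=6,fy=5,interpolation=cv2.INTER_CUBIC))
```

```text
w tall_probe 0.98 469 [263.19402985 151.46908316] [252 139] [274 164]
w tall_lock_end 0.8 387 [263.75710594 186.42118863] [257 164] [272 202]
s tall_probe 0.96 394 [250.58375635 186.38832487] [245 162] [256 227]
s tall_lock_end 0.43 127 [277.96062992 217.43307087] [264 208] [288 227]
e tall_lock_end 0.55 83 [238.46987952 208.31325301] [229 201] [248 216]
knob top 0.27 [0.50804308 0.16916987 0.27      ]
knob top 0.28 [0.50913495 0.1697807  0.28      ]
knob top 0.29 [0.51022681 0.17039154 0.29      ]
pad [0.43559611 0.15463696 0.165     ]
pad [0.43687316 0.15503972 0.17      ]
head [0.56654155 0.18090079 0.138     ] [0.47174763 0.16311112 0.138     ] -169.37111417284152
tri knob [0.50535974 0.16878655 0.26716211]
```

View pics/e.png

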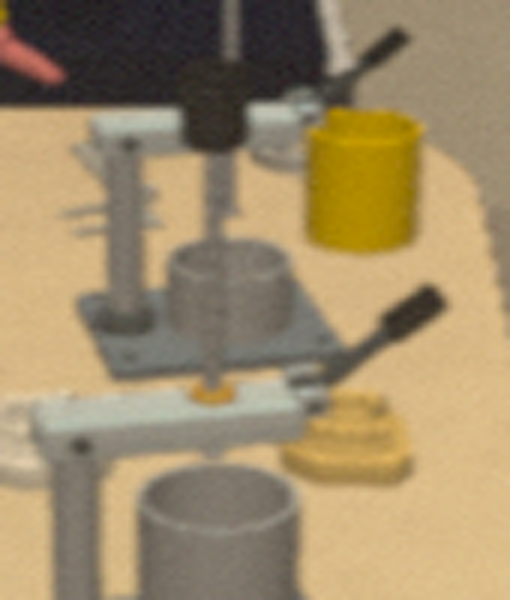

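The crop shows the target knob at (217,105), its bushing at (213,395) and the foot tip at (211,455), just above the cup rim. Next I'll fix the probe axis and descend over the knob.

Run:
```python
from h import *
q=grab("side"); p=grab("wrist")
from scipy.optimize import least_squares
def res(v):
    x,y,z=v   # knob centre
    return np.r_[proj(q,[x,y,.141])-[250.5,229],proj(q,[x,y,z])-[251,171],proj(p,[x,y,z+.017])-[265,151.3]]
r=least_squares(res,[.506,.17,.26]);print(r.x,r.fun)
x,y,z=r.x
env.goto([x,y,.36],[180,0,10.6])
f=env.move_straight([x,y,z-.019],rate=.15,force_limit=6)
s=env.read_state();print(f,s["clock"],s["position"],s["force"])
w=grab("wrist");e=grab("side")
cv2.imwrite("pics/f.png",np.hstack([cv2.resize(w["image"],(400,300)),cv2.resize(e["image"][100:280,180:360],(300,300))]))
```

```text
[0.50754589 0.1702636  0.26849664] [-1.87249324 -1.45262392 -2.03703717  0.4263161  -0.52450684  1.86812558]
False 5.725 [0.5082553  0.17078154 0.25117693] [-0.06424042  0.22560815  0.41379389]
```

View pics/f.png

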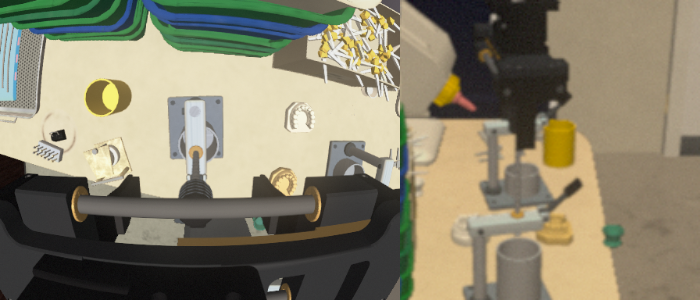

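The knob sits between the fingers, at (193,188) with the fingers at 130 and 265. I'll grip and lower it.

Run:
```python
from h import *
env.gripper_to(0.0,4); s=env.read_state();print("light",s["opening"]*87,s["finger_force"],s["force"])
env.gripper_to(0.0,25); s=env.read_state();P=s["position"];print("firm",s["opening"]*87,s["finger_force"],s["force"],P)
if s["opening"]*87>18:
    f=env.move_straight([P[0],P[1],P[2]-.06],rate=.06,force_limit=15)
    s=env.read_state();print(f,s["position"],s["force"])
    P=s["position"]
    if not f:
        f=env.move_straight([P[0],P[1],.150],rate=.025,force_limit=8)
        s=env.read_state();print(f,s["position"],s["force"],s["clock"])
```

```text
light 23.78107746616769 3.999928244302282 [-1.11383405  2.93077499  0.11607581]
firm 22.963372183674924 24.997425166839093 [-1.46639728  5.0102149   0.70699505] [0.50748015 0.17096356 0.2494721 ]
False [0.50744739 0.17097199 0.18891914] [ 0.22861366  4.24066884 -3.17196949]
True [0.50744421 0.17106041 0.15674887] [-0.34563005 -0.32523289  3.20965973] 9.425
```

Run:
```python
from h import *
P=env.read_state()["position"]
f=env.move_straight([P[0],P[1],P[2]-.008],rate=.02,force_limit=12)
s=env.read_state();print(f,s["position"],s["force"])
env.gripper_to(0.6); s=env.read_state();print(s["position"],s["force"])
P=s["position"]
env.move_straight([P[0],P[1],.30],rate=.25)
p,q=grab("wrist"),grab("side")
for n,f in(("w",p),("s",q)):
    for t in("tall_probe","tall_lock_end"):
        for d in env.search_frame(f,t)[:2]: print(n,t,np.round(d["xyz"],3),round(d["score"],2))
# predicted pixels of knob top/bottom
print(proj(q,[.5075,.171,.194]),proj(q,[.5075,.171,.160]),proj(p,[.5075,.171,.194]))
print(env.read_state()["clock"])
c=q["image"][170:270,205:305]; cv2.imwrite("pics/g.png",np.hstack([cv2.resize(c,(500,500),interpolation=cv2.INTER_CUBIC),cv2.resize(p["image"][80:230,200:320],None,fx=2.5,fy=500/150)]))
```

```text
True [0.5074704  0.17104025 0.15675183] [-2.12186361 -0.79673787  3.876921  ]
[0.50709037 0.17168836 0.1565365 ] [0.23737354 0.6405294  0.20927473]
w tall_probe [0.51  0.173 0.194] 0.69
w tall_lock_end [0.453 0.159 0.155] 0.84
s tall_probe [0.504 0.177 0.174] 0.69
s tall_lock_end [0.446 0.164 0.162] 0.45
[248.79180703 205.11947052] [248.70403919 219.7298112 ] [251.00561471 194.11225879]
11.475
```

View pics/g.png

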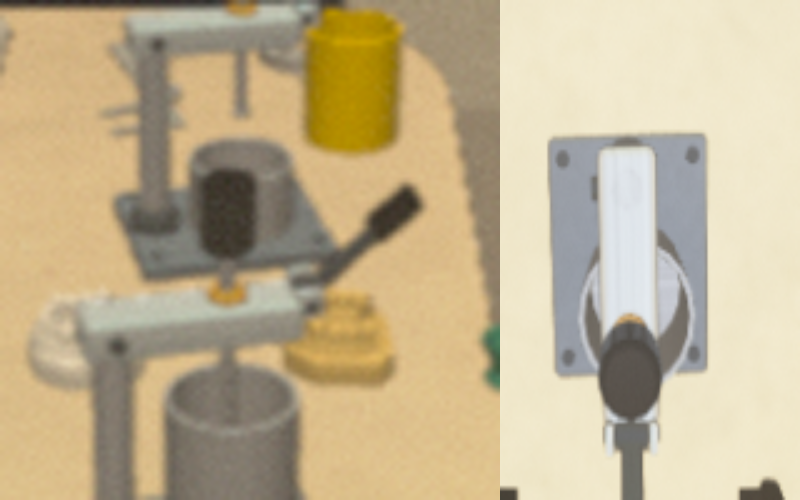

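The side crop shows the knob lowered, from row 168 to row 255. That matches the prediction for the foot on the cup floor (z≈0.017), and the second push stopped without moving. Now the lever.

Run:
```python
from h import *
a=np.radians(180+10.6);F=np.array([np.cos(a),np.sin(a),0]);B=np.array([.5073,.1711,0])
at=lambda d,z:list(B+F*d+[0,0,z])
env.gripper_to(0.0)
env.move_straight(at(70,0)if 0 else at(.070,.23),rate=.15)
env.move_straight(at(.070,.187),rate=.1)
print(env.move_straight(at(.084,.146),rate=.05,force_limit=25)); s=env.read_state();print(s["position"],s["force"])
P=s["position"]
print(env.move_straight(at(.085,.130),rate=.02,force_limit=15)); s=env.read_state();print(s["position"],s["force"])
P=s["position"]
env.move_straight([P[0],P[1],.25],rate=.2)
p,q=grab("wrist"),grab("side")
for n,f in(("w",p),("s",q)):
    for t in("tall_probe","tall_lock_end"):
        for d in env.search_frame(f,t)[:2]: print(n,t,np.round(d["xyz"],3),round(d["score"],2))
print(env.read_state()["clock"])
c=q["image"][170:270,205:305]; cv2.imwrite("pics/i.png",np.hstack([cv2.resize(c,(500,500),interpolation=cv2.INTER_CUBIC),cv2.resize(p["image"][80:280,200:320],None,fx=2.5,fy=2.5)]))
```

```text
False
[0.42441699 0.15549985 0.14575089] [ 0.09226887 -0.18907076 -0.42121046]
True
[0.42409581 0.15541676 0.13910861] [-1.34502079  0.00641145  6.09927282]
w tall_probe [0.507 0.173 0.191] 0.93
w tall_lock_end [0.439 0.16  0.134] 0.82
s tall_probe [0.507 0.177 0.171] 0.69
s tall_probe [0.505 0.196 0.063] 0.52
s tall_lock_end [0.435 0.164 0.139] 0.5
16.475
```

View pics/i.png

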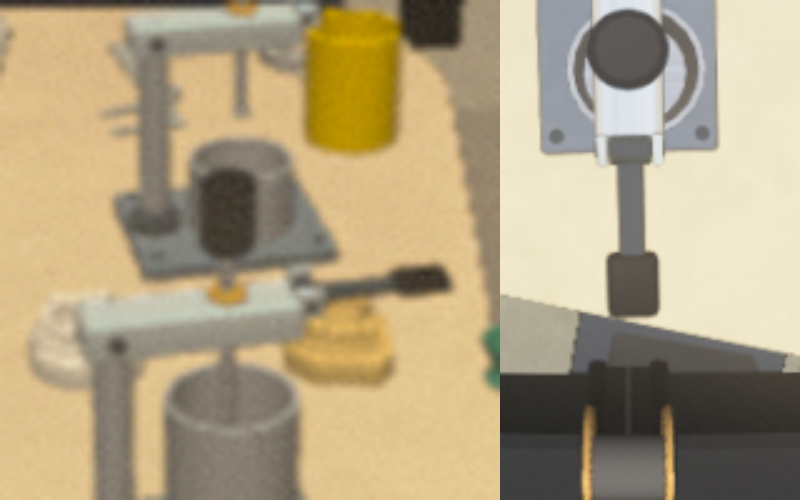

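The lever lies level, parallel to the head, and the probe hasn't moved. I'll give it one more press to confirm the stop, then hand in.

Run:
```python
from h import *
P=env.read_state()["position"]
env.move_straight([P[0],P[1],.145],rate=.15)
print(env.move_straight([P[0],P[1],.128],rate=.02,force_limit=22)); s=env.read_state();print(s["position"],s["force"])
env.move_straight([P[0],P[1],.30],rate=.2)
print(env.read_state()["clock"]); print(env.close_job())
```

```text
True
[0.42407469 0.1553911  0.13906336] [-3.16134568  0.54180985  7.60075858]
18.8
the job is handed in; nothing more can be done
None
```

The job is handed in at about 19 s of the 48 s allowed: the tall gauge's probe was lowered until it stopped at cup-floor height and released, then its lock lever was pressed level against its stop; the other gauge was not touched.

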